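Zero the photometer and let its sample carriage latch in the measuring position

ROBOT

A 6-joint arm with a two-finger parallel gripper is mounted at the origin on the work surface. World frame = base frame: x ahead of the robot, y to its left, z up, the work surface at z = 0. Lengths are in mm, angles in rad, forces in N, time in s.
With the tool pointing down it reaches from about 275 to 750 mm from the base axis. Payload 10.2 kg.
Tool frame: the origin (TCP) lies at the very end of the fingers, on their centre line; the grasp point (between the pads) lies 19 mm behind it; z points along the fingers, y is the direction in which the jaws open and shut (so a half turn about z gives the same grasp; the last joint's range is limited). The gripper opens to 85 mm and grips with 20 to 120 N. Pads are 22 mm wide; open, the fingers measure 114 mm over their backs; the gripper's body (76 mm by 85 mm) begins 54 mm behind the grasp point. The pads swing forward as they close: fully open they stand 13 mm farther back than shut.
Start: joints at [1.115, 0.313, 1.498, -0, 1.331, -0.223], TCP at [121.132, 510.841, 231.294] pointing down, gripper open.
Joint ranges: [-2.94, 2.94], [-0.97, 2.17], [0.19, 2.56], [-1.23, 4.37], [0.02, 3.11], [-2.88, 2.88]. Speed limits (rad/s): [2.39, 2.39, 3.01, 3.14, 3.14, 3.14].

INTERFACE

Orientations are given as a unit quaternion [w, x, y, z].
In Python, from rig import ctrl, eyes, order gives the robot as it stands.
- The arm moves only by the tool move_arm, never from a script. Its argument "deltas" is a list of rows, each a list of 6 numbers: the shift along the tool's x, y, z in cm, then the turn, a rotation vector about the tool's x, y, z in degrees. A call has exactly 10 rows; each row shifts and turns the commanded pose from where the row before left it, along the tool's axes as they then stand; what a row does not reach is not made up. A row lasts 1/10 s, in which the tool goes at most 50 mm and 8.59 degrees, less where a joint would pass 70% of its speed; a pose out of reach is approached as far as the arm can. A call is refused whole if a number of a shift passes 5 or a number of a turn 8.59, either way. A call with a gripper value outside its range is refused whole. "grip" is the finger opening in cm, from 0 to 8.54, set as the call begins (left out, the last holds). The fingers move at their own pace and stop on an object; "newtons" is the grip in N (left out, the last holds). Time passes only in rows, so rows that do not move let the fingers close, or fill a call up. It gives the time, the measured TCP pose, the force and the opening at its end, in the units of the state.
- ctrl.sense(): the state, without advancing time (a new reading comes with each control period).
- eyes.capture(name): name is "side" or "top" or "wrist"; returns the picture (480x640x3 uint8, blue, green, red); there is no depth.
- eyes.camera_params(name): a dict with "K" (3x3 intrinsics, pixels), "k1" (the pictures are not rectified: a ray, as slopes to the right and down, at radius r is drawn at 1 + k1 r^2 times it, then the intrinsics apply), "camera_from_world" (4x4, takes a point from world to camera coordinates). Camera axes: x right, y down, z forward; pixel columns grow to the right and rows downward; lengths in mm; the calibration is good to about 2 mm. A picture is of the moment at which its call begins: read the wrist's pose just before it. camera_params takes no time and is no camera call; for the wrist camera it gives the pose at the moment of the call.
- order.finish_job(): hands the job in, once; it reports no verdict.
The state is a dict: "time_s": time; "joints": joint angles; "dq": joint speeds; "tau": joint torques, N m; "eef_pos": TCP position; "ee_rot": TCP orientation; "force": force on the tool from outside, world axes, zero at the start; "wrist_torque": the same for the moment, N m; "grip_width": opening from 0.0 (shut) to 1.0 (fully open).
Only numpy, scipy, OpenCV 4.12 (cv2) and the standard library are available. Lean on these libraries where they do the work, as an engineer would, in place of code of your own. Each camera call takes 0.05 s, during which the arm holds its last target.

TASK

Zero the photometer and bring its sample into the light beam: push the upright plate of the sprung sample carriage all the way in with the fingers, hold it against its end stop for one second, then let go so that the carriage springs back and catches on its stop pin at mid travel. Only push: do not grip the carriage, do not touch the cuvette riding on it, and leave the glassware around it where it stands.

Things in the scene. Friction and masses are not known exactly. Their poses are not given: they have to be found in the camera images.
- photometer: Fixed white base plate, 140 mm (x) by 280 mm (y from -130 to +150), 20 mm high; origin on its underside at table height. The carriage slides towards its +y. Grey lamp and detector blocks (35 x 45 mm, tops 75 mm above the table) stand at x = -50 and +50, y = +50 mm, the light beam between them. A low end block (top at 42 mm) closes the +y end.
- carriage (a joint): Travel of the aluminium sample carriage along +y, m: 0 = out (rest, start), 0.06 = fully in at the end stop, 0.030 = latched on the pin. A spring drives it back: about 3 N at 0, 8 N at 0.06, plus drag of 40 N per m/s and some 2 N where its tooth rides over the pin. Let go beyond 0.031, it returns to 0.030 and is caught; let go earlier, it returns to 0.
- push_face (a point): Centre of the push face of the carriage's black upright plate, 57.5 mm above the table. Plate (solid carriage_c2) 50 mm wide (x), 8 mm thick (y), from 30 to 85 mm above the table. Axes parallel to the photometer's; the face looks to -y and is pushed along +y. The deck before it is free and 20 mm high.
- buttress (a point): Centre of the top of the aluminium block right behind the push plate, 66 mm above the table, 21 mm beyond the push face; the block (carriage_c3) is 26 mm wide (x), 24 mm long (y). Touching the plate and this block at once counts as gripping.
- stop_pin (a joint): Sprung upright steel stop pin, 8 mm diameter: 0 = up (its top 40 mm above the table), grows to 0.014 m when pressed down. The carriage's steel tooth presses it down in passing on the way in; then it pops up and blocks the tooth on the way back.
- pin_top (a point): Top of the stop pin, at x = +34, y = -45 mm of the photometer, 40 mm above the table when up.
- pocket (a point): Centre of the floor of the cuvette's pocket on the carriage, 30 mm above the table, 84 mm beyond the push face in +y.
- cuvette: Loose square glass cuvette with purple sample and white cap, 12.5 x 12.5 x 45 mm (top 77 mm above the table; cap 13.5 mm), 15 g, standing in the carriage's 14.5 mm pocket; origin at the centre of its underside. It rides along.
- beaker: Loose empty glass beaker, 68 mm diameter, 85 mm tall; origin at the centre of its underside. Bystander.
- flask: Loose conical glass flask, 72 mm diameter at the foot, 112 mm tall; origin at the centre of its underside. Bystander.
- reagent_bottle: Loose amber bottle with black cap, 56 mm diameter, 120 mm tall; origin at the centre of its underside. Bystander.

How it is judged:
By the outcome, as a careful person would: the job done as asked, in the order asked, and still so for the second after the job is handed in, with the robot touching nothing.
It also fails if it takes over 40 s, if anything falls off the work surface, if the arm or the gripper's body presses on something with over 40 N, if the wrist force passes 120 N, or if a joint passes its speed limit or range.

## Working session

There is one attempt and no reset: what is moved stays moved. The work goes in short steps, Python scripts to look and compute and a tool call to move; the robot and the scene stay as the last step left them, time stands still between calls to the robot, and variables do not carry over. Pictures are saved under pics/ and viewed, and the job is handed in when it is done.

Besides the shell and the picture viewer there is one more tool, called by a JSON object that holds its "name" and its "arguments". move_arm: Moves the arm, as the interface text tells. Its arguments: {"type":"object","properties":{"deltas":{"type":"array"},"grip":{"type":"number"},"newtons":{"type":"number"}},"required":["deltas"]}

```bash
mkdir -p pics; ls; python3 - <<'E'
from rig import ctrl,eyes,order
import cv2
s=ctrl.sense();print(s)
for n in("side","top","wrist"):
    p=eyes.camera_params(n);print(n,p)
    cv2.imwrite(f"pics/{n}0.png",eyes.capture(n))
E
```

```text
pics
{'time_s': 0.0, 'joints': array([ 1.11460189e+00,  3.13458614e-01,  1.49845776e+00, -4.42135850e-05,
        1.33102192e+00, -2.23415673e-01]), 'dq': array([ 0.00181387,  0.00211464, -0.00129459,  0.00111409,  0.0023348 ,
        0.00192139]), 'tau': array([-2.10935713e-05, -4.12267327e+01, -2.59745210e+01, -1.99401247e-04,
        4.16163632e-03,  1.98245154e-06]), 'eef_pos': array([121.01587627, 510.58219214, 230.72289568]), 'ee_rot': array([-2.04008948e-04,  1.16121524e-01,  9.93234785e-01, -6.41501187e-04]), 'force': array([ 1.384176  ,  1.044679  , -0.79379796]), 'wrist_torque': array([ 0.00549946, -0.06437091, -0.0029104 ]), 'grip_width': 0.9986886355181306}
side {'K': array([[440.20263084,   0.        , 319.72023337],
       [  0.        , 440.20263084, 238.69776241],
       [  0.        ,   0.        ,   1.        ]]), 'k1': -0.0830314781430685, 'camera_from_world': array([[ 7.83989275e-01, -6.20632368e-01,  1.32770380e-02,
        -4.87549169e+02],
       [-4.62722804e-01, -5.98506503e-01, -6.53970621e-01,
         3.52041951e+02],
       [ 4.13821729e-01,  5.06562365e-
[... 549 characters left out ...]
6592425e-04, -9.86315355e-01,
         7.42725571e+02],
       [ 0.00000000e+00,  0.00000000e+00,  0.00000000e+00,
         1.00000000e+00]])}
wrist {'K': array([[376.48599324,   0.        , 324.32144836],
       [  0.        , 376.48599324, 239.88945567],
       [  0.        ,   0.        ,   1.        ]]), 'k1': -0.03168189825824125, 'camera_from_world': array([[ 2.30683745e-01,  9.73028188e-01, -1.07464412e-03,
        -5.25291195e+02],
       [ 9.35315127e-01, -2.21438028e-01,  2.75954369e-01,
        -3.64080056e+01],
       [ 2.68273413e-01, -6.46633181e-02, -9.61170136e-01,
         3.79926859e+02],
       [ 0.00000000e+00,  0.00000000e+00,  0.00000000e+00,
         1.00000000e+00]])}
```

View pics/side0.png

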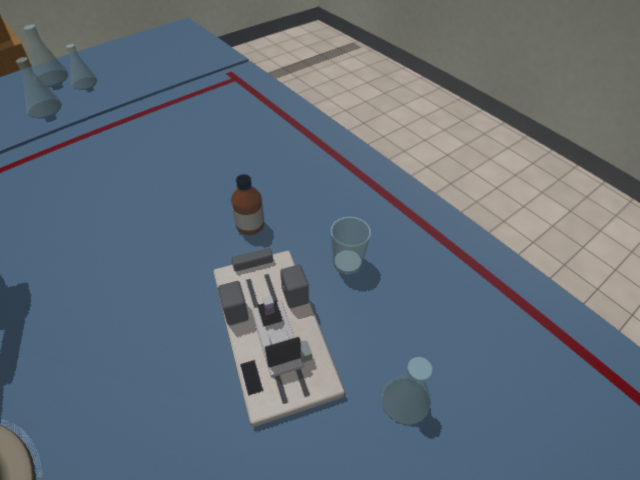

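View pics/top0.png

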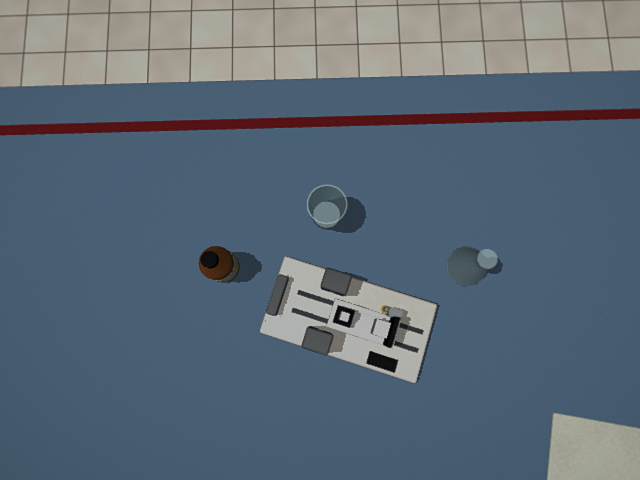

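View pics/wrist0.png

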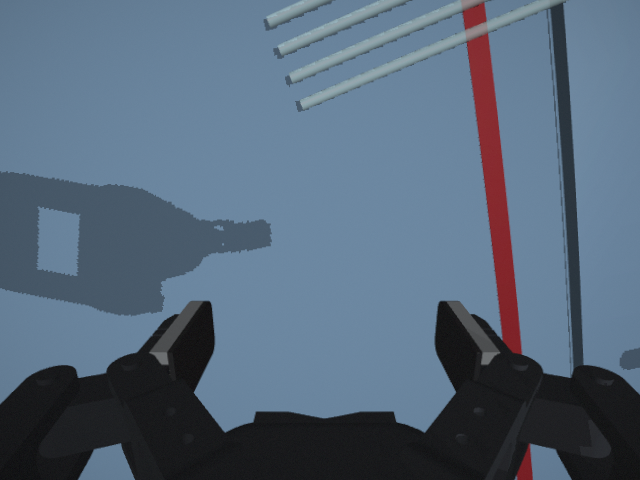

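```bash
python3 - <<'E'
import cv2
a=cv2.imread('pics/top0.png')[250:390,250:450];cv2.imwrite('pics/t1.png',cv2.resize(a,None,fx=4,fy=4,interpolation=cv2.INTER_CUBIC))
a=cv2.imread('pics/side0.png')[240:425,200:350];cv2.imwrite('pics/s1.png',cv2.resize(a,None,fx=3.2,fy=3.2,interpolation=cv2.INTER_CUBIC))
E
```

```text
(no output)
```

View pics/t1.png

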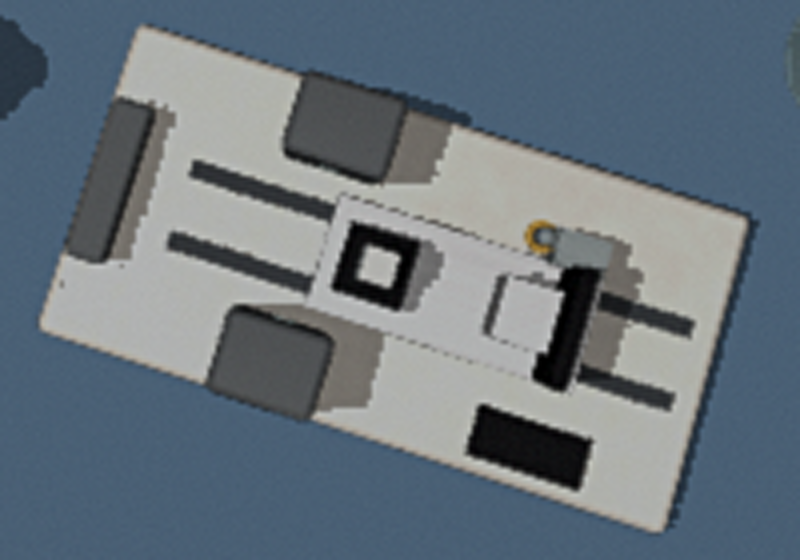

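View pics/s1.png

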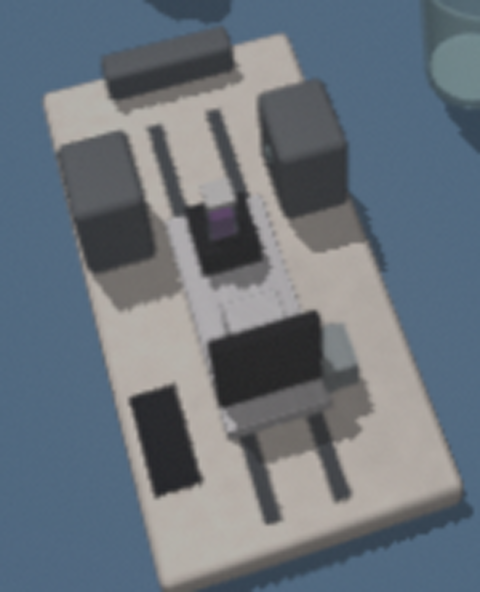

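```bash
cat > h.py <<'E'
import numpy as np
from scipy.optimize import least_squares
from rig import ctrl,eyes,order
def proj(n,P,par=None):
    p=par or eyes.camera_params(n);P=np.atleast_2d(P)
    c=P@p['camera_from_world'][:3,:3].T+p['camera_from_world'][:3,3]
    s=c[:,:2]/c[:,2:];s=s*(1+p['k1']*(s**2).sum(1,keepdims=True))
    return s@p['K'][:2,:2].T+p['K'][:2,2]
def W(q,L):
    c,s=np.cos(q[2]),np.sin(q[2]);L=np.atleast_2d(L).astype(float)
    return np.c_[q[0]+c*L[:,0]-s*L[:,1],q[1]+s*L[:,0]+c*L[:,1],L[:,2]]
E
cat > fit.py <<'E'
from h import *
for n in("top","side"):
    p=eyes.camera_params(n);R=p['camera_from_world'];print(n,-R[:3,:3].T@R[:3,3])
L=np.array([[70,150,20],[-70,150,20],[70,-130,20],[-70,-130,20.]])
t=np.array([[143,27],[42,327],[750,216],[665,532]])/4+[250,250]
s=np.array([[287,35],[45,95],[462,493],[165,585]])/3.2+[200,240]
def res(q,k): 
    r=[]
    if k!='s': r.append(proj('top',W(q,L))-t)
    if k!='t': r.append(proj('side',W(q,L))-s)
    return np.concatenate(r).ravel()
for k in 'tsb':
    f=least_squares(res,[450,0,-.2],args=(k,),x_scale=[10,10,.1]);print(k,f.x,np.round(f.fun,1))
q=f.x
# plate face (y unknown)
sp=np.array([[207,345],[322,312],[215,405],[325,375]])/3.2+[200,240]
g=least_squares(lambda v:(proj('side',W(q,[[-25+v[1],v[0],85],[25+v[1],v[0],85],[-25+v[1],v[0],30+v[2]],[25+v[1],v[0],30+v[2]]]))-sp).ravel(),[-60,0,0]);print(g.x,np.round(g.fun,1))
E
python3 fit.py
```

```text
top [498.33693164   8.23522611 836.33224007]
side [ 328.86678693 -356.62028038  631.99680997]
t [ 4.89976240e+02 -4.89169607e+01 -3.33149175e-01] [-1.  -1.7 -1.4  0.8  1.5 -0.4  0.9  1. ]
s [ 4.90320708e+02 -5.20504361e+01 -3.41072604e-01] [ 0.7 -1.7 -0.9 -1.1  1.8 -0.6 -1.6  1.9]
b [ 4.90169334e+02 -5.05071804e+01 -3.36944703e-01] [ 0.2 -2.1 -0.5  0.3  2.5 -0.2  1.6  1.1 -0.2 -2.3 -1.8 -1.4  1.3 -1.6
 -1.8  1.2]
[-59.39126779   0.60741727  -4.78582144] [ 0.2  0.2 -0.6  0.   1.1  0.2 -0.7 -0.4]
```

```bash
cat > ov.py <<'E'
from h import *
import cv2,sys
def draw(n,img,q,yf,x0,y0,w,h,f,out):
    a=cv2.resize(img[y0:y0+h,x0:x0+w],None,fx=f,fy=f,interpolation=cv2.INTER_CUBIC)
    def poly(L,col):
        p=((proj(n,W(q,L))-[x0,y0]+.5)*f).round().astype(int);cv2.polylines(a,[p],True,col,1)
    poly([[70,150,20],[-70,150,20],[-70,-130,20],[70,-130,20]],(0,0,255))
    for sx in(-50,50): 
        for hx,hy in((17.5,22.5),):poly([[sx-hx,50-hy,75],[sx+hx,50-hy,75],[sx+hx,50+hy,75],[sx-hx,50+hy,75]],(0,255,0))
    for z in(85,):poly([[-25,yf,z],[25,yf,z],[25,yf+8,z],[-25,yf+8,z]],(0,255,255))
    poly([[-25,yf,30],[25,yf,30],[25,yf,85],[-25,yf,85]],(0,255,255))
    poly([[34+4*np.cos(t),-45+4*np.sin(t),40] for t in np.arange(0,6.28,.5)],(255,0,255))
    cv2.imwrite(out,a)
if __name__=='__main__':
    q=[float(v) for v in sys.argv[1:4]];yf=float(sys.argv[4]);tag=sys.argv[5]
    draw('top',cv2.imread('pics/top0.png'),q,yf,250,250,200,140,4,f'pics/to{tag}.png')
    draw('side',cv2.imread('pics/side0.png'),q,yf,200,240,150,185,3.2,f'pics/so{tag}.png')
E
python3 ov.py 490.2 -50.5 -0.31 -59.4 1
python3 - <<'E'
import cv2,numpy as np
a=cv2.imread('pics/top0.png');h=cv2.cvtColor(a,cv2.COLOR_BGR2HSV)
m=((h[...,1]<60)&(h[...,2]>110)).astype('uint8');m[:240]=0;m[:,:240]=0;m[400:]=0;m[:,445:]=0
c=max(cv2.findContours(m,0,1)[0],key=cv2.contourArea);hl=cv2.convexHull(c);print(cv2.minAreaRect(c),cv2.approxPolyDP(hl,4,True).ravel())
E
```

```text
((349.4512939453125, 318.6482849121094), (164.74905395507812, 81.94701385498047), 18.189048767089844) [284 257 435 304 415 382 260 332]
```

View pics/to1.png

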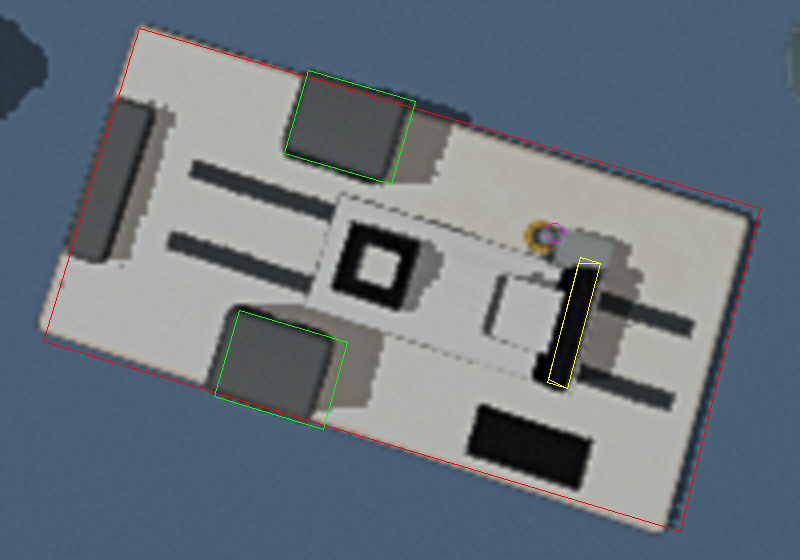

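View pics/so1.png

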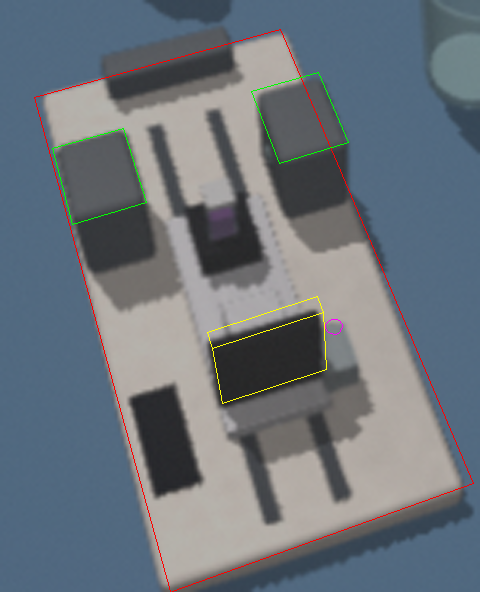

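```bash
python3 - <<'E'
from h import *
T=[np.array([[193,168],[692,328]])/4+250,np.array([[170,240],[672,402]])/4+250]
S=[np.array([[213,112],[343,498]])/3.2+[200,240],np.array([[155,127],[272,522]])/3.2+[200,240]]
def unp(n,u):
    f=lambda v:(proj(n,[[v[0],v[1],20]])-u).ravel()
    return least_squares(f,[490,-50]).x
for n,A in(('top',T),('side',S)):
    for l in A:
        a,b=unp(n,l[0]),unp(n,l[1]);d=a-b;print(n,a,b,np.linalg.norm(d),np.arctan2(-d[0],d[1]))
def unpz(n,u,z):
    return least_squares(lambda v:(proj(n,[[v[0],v[1],z]])-u).ravel(),[490,-50]).x
print('beaker',unpz('top',[327,214],0),'flask',unpz('top',[466,267],0),'bottle',unpz('top',[225,270],0))
q=[490,-50.5,-.326]
print('side flask',unpz('side',[406,402],0))
for k,z in(('plate top pin-side',0),):pass
c,s=np.cos(q[2]),np.sin(q[2])
for nm,p in(('beaker',unpz('top',[327,214],0)),('flask',unpz('top',[466,267],0))):
    d=p-q[:2];print(nm,'local',c*d[0]+s*d[1],-s*d[0]+c*d[1])
p=eyes.camera_params('wrist')['camera_from_world'];st=ctrl.sense();print('wristcam',-p[:3,:3].T@p[:3,3],st['eef_pos'])
for sy in(-60,-100,-62): print(sy,W(q,[[0,sy,57]]))
E
```

```text
top [540.03205872  47.48166357] [ 466.48367053 -164.06805568] 223.97019694887703 -0.3345929390373948
top [509.4836034   57.96084283] [ 435.96918131 -153.67870552] 224.04389900313913 -0.3343180778362851
side [540.45784422  44.4733122 ] [ 467.29594397 -166.24999788] 223.06272001071432 -0.33417299100365383
side [510.52121092  55.14174508] [ 436.18377787 -155.77250826] 223.63111637730225 -0.33885874889812545
beaker [681.09532345  -6.64765564] flask [ 577.49968349 -252.20653328] bottle [583.67262803 178.77088964]
side flask [ 578.83520651 -257.00454732]
beaker local 166.98652459621542 102.7421595703808
flask local 147.4889410968701 -163.06051770069715
wristcam [ 53.31146996 527.64189579 374.73429478] [121.04159528 510.6630716  230.87656138]
-60 [[ 470.78462339 -107.33985663   57.        ]]
-100 [[ 457.97437232 -145.23309439   57.        ]]
-62 [[ 470.14411084 -109.23451852   57.        ]]
```

{"name": "move_arm", "arguments": {"deltas": [[0,0,0,0,0,8.5],[0,0,0,0,0,8.5],[0,0,0,0,0,8.5],[0,0,0,0,0,8.5],[0,0,0,0,0,8.5],[0,0,0,0,0,8.5],[0,0,0,0,0,8.5],[0,0,0,0,0,8.5],[0,0,0,0,0,8.5],[0,0,0,0,0,8.5]], "grip": 0, "newtons": 20}}

```text
time_s: 1.15
eef_pos: [121.1, 510.7, 231.0]
ee_rot: [0.0, 0.759, 0.652, -0.0]
force: [-0.4, 0.7, 1.4]
grip_width: -0.005
```

{"name": "move_arm", "arguments": {"deltas": [[0,0,0,0,0,5.4],[0,0,0,0,0,5.3],[-3.18,3.33,0,0,0,0],[-3.18,3.33,0,0,0,0],[-3.18,3.33,0,0,0,0],[-3.18,3.33,0,0,0,0],[-3.18,3.33,0,0,0,0],[-3.18,3.33,0,0,0,0],[-3.18,3.33,0,0,0,0],[-3.18,3.33,0,0,0,0]]}}

```text
time_s: 2.15
eef_pos: [290.3, 181.8, 231.4]
ee_rot: [0.0, 0.814, 0.581, 0.0]
force: [0.6, 0.3, 0.1]
grip_width: -0.0
```

{"name": "move_arm", "arguments": {"deltas": [[-3.18,3.33,0,0,0,0],[-3.18,3.33,0,0,0,0],[-3.18,3.33,0,0,0,0],[-3.18,3.33,0,0,0,0],[-3.18,3.33,0,0,0,0],[-3.18,3.33,0,0,0,0],[-3.18,3.33,0,0,0,0],[-3.18,3.33,0,0,0,0],[0,0,0,0,0,0],[0,0,0,0,0,0]]}}

```text
time_s: 3.15
eef_pos: [458.6, -144.2, 230.7]
ee_rot: [-0.001, 0.815, 0.58, -0.0]
force: [0.4, 0.0, -0.1]
grip_width: -0.001
```

```bash
python3 - <<'E'
from h import *
import cv2
s=ctrl.sense();print(s['eef_pos'],s['ee_rot'],s['time_s'])
par=eyes.camera_params('wrist');im=eyes.capture('wrist')
q=[490.2,-50.5,-.335];d=s['eef_pos'][:2]-q[:2];c,sn=np.cos(q[2]),np.sin(q[2]);print('local',c*d[0]+sn*d[1],-sn*d[0]+c*d[1])
for L,col in(([[70,150,20],[-70,150,20],[-70,-130,20],[70,-130,20]],(0,0,255)),([[-25,-59.4,85],[25,-59.4,85],[25,-51.4,85],[-25,-51.4,85]],(0,255,255))):
    p=proj('wrist',W(q,L),par).round().astype(int);cv2.polylines(im,[p],True,col,1)
cv2.imwrite('pics/w1.png',im)
E
```

```text
[ 458.60763882 -144.20627121  230.68593462] [-7.52305023e-04  8.14662849e-01  5.79934325e-01 -2.36663841e-04] 3.15
local 0.9715813917542455 -98.88376296385921
```

View pics/w1.png

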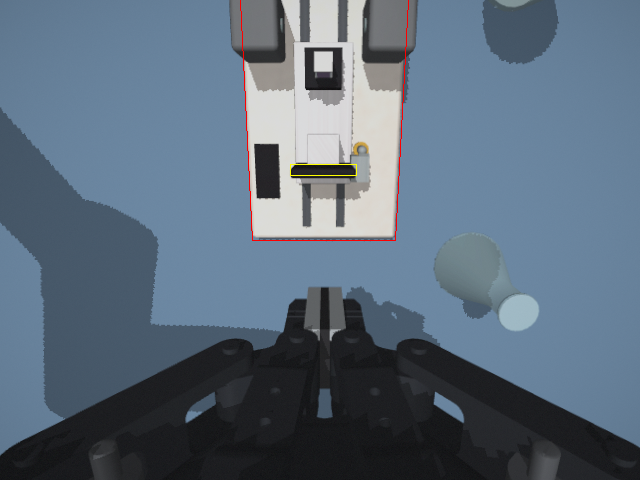

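{"name": "move_arm", "arguments": {"deltas": [[0,0,3,0,0,0],[0,0,3,0,0,0],[0,0,3,0,0,0],[0,0,3,0,0,0],[0,0,2.4,0,0,0],[0,0,1.8,0,0,0],[0,0,1.0,0,0,0],[0,0,0.6,0,0,0],[0,0,0,0,0,0],[0,0,0,0,0,0]]}}

```text
time_s: 4.2
eef_pos: [459.2, -143.9, 54.1]
ee_rot: [0.001, 0.814, 0.581, 0.0]
force: [-0.4, -0.0, -0.9]
grip_width: 0.0
```

```bash
python3 - <<'E'
from h import *
import cv2
s=ctrl.sense();print(s['eef_pos'],s['force'])
cv2.imwrite('pics/w2.png',eyes.capture('wrist'))
a=eyes.capture('side')[220:430,180:400];cv2.imwrite('pics/s2.png',cv2.resize(a,None,fx=2.8,fy=2.8,interpolation=2))
E
```

```text
[ 459.18971479 -143.93711543   54.06390998] [-0.37115488 -0.03812416 -0.90578442]
```

View pics/w2.png

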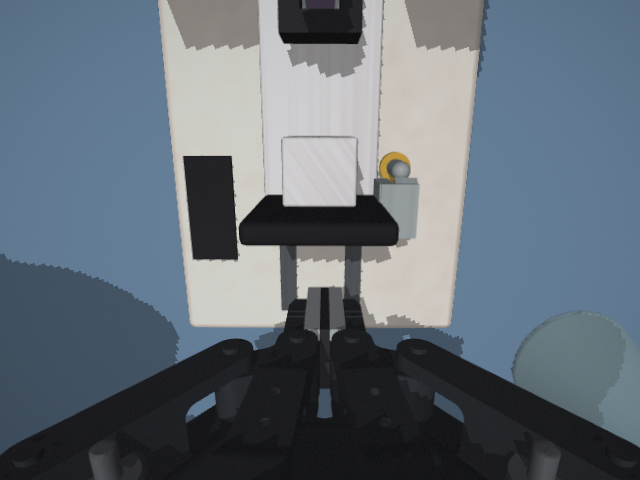

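View pics/s2.png

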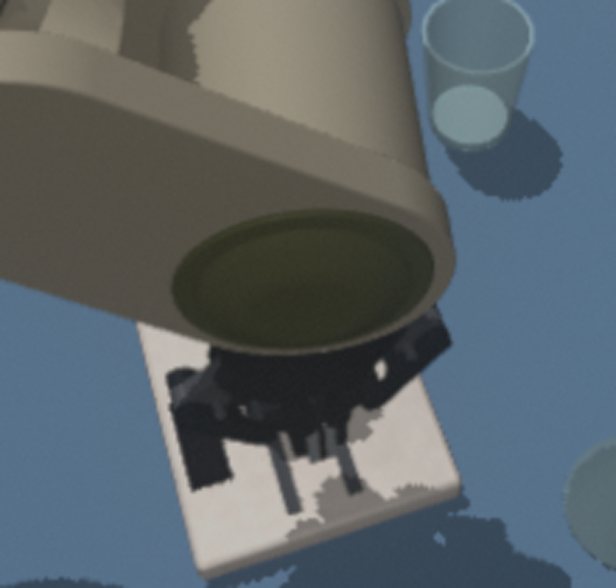

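{"name": "move_arm", "arguments": {"deltas": [[0.7,0,0,0,0,0],[0.7,0,0,0,0,0],[0.7,0,0,0,0,0],[0.5,0,0,0,0,0],[0.4,0,0,0,0,0],[0.4,0,0,0,0,0],[0.4,0,0,0,0,0],[0.4,0,0,0,0,0],[0,0,0,0,0,0],[0,0,0,0,0,0]]}}

```text
time_s: 5.3
eef_pos: [472.5, -104.5, 53.4]
ee_rot: [0.0, 0.814, 0.581, -0.0]
force: [-2.5, -5.3, 0.5]
grip_width: -0.004
```

{"name": "move_arm", "arguments": {"deltas": [[0.6,0,0,0,0,0],[0.6,0,0,0,0,0],[0.6,0,0,0,0,0],[0.6,0,0,0,0,0],[0.6,0,0,0,0,0],[0.5,0,0,0,0,0],[0.3,0,0,0,0,0],[0.2,0,0,0,0,0],[0,0,0,0,0,0],[0,0,0,0,0,0]]}}

```text
time_s: 6.3
eef_pos: [485.5, -67.0, 53.4]
ee_rot: [0.0, 0.814, 0.581, -0.0]
force: [-3.5, -6.5, 1.9]
grip_width: -0.005
```

```bash
python3 - <<'E'
from h import *
import cv2
s=ctrl.sense();print(s['eef_pos'],s['force'])
cv2.imwrite('pics/w3.png',eyes.capture('wrist'))
E
```

```text
[485.54942937 -66.98567355  53.36256872] [-3.45347401 -6.50179094  1.86376288]
```

View pics/w3.png

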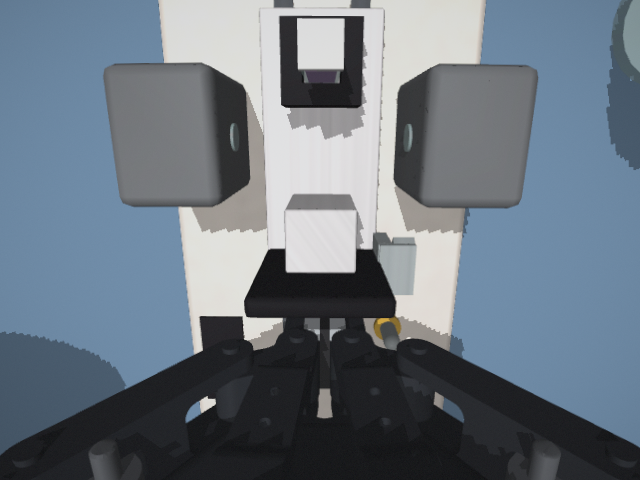

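{"name": "move_arm", "arguments": {"deltas": [[0.15,0,0,0,0,0],[0.15,0,0,0,0,0],[0.1,0,0,0,0,0],[0.1,0,0,0,0,0],[0.1,0,0,0,0,0],[0.1,0,0,0,0,0],[0,0,0,0,0,0],[0,0,0,0,0,0],[0,0,0,0,0,0],[0,0,0,0,0,0]]}}

```text
time_s: 7.35
eef_pos: [486.8, -63.5, 53.4]
ee_rot: [0.002, 0.814, 0.581, -0.003]
force: [-13.3, -28.3, 3.6]
grip_width: 0.003
```

{"name": "move_arm", "arguments": {"deltas": [[0,0,0,0,0,0],[0,0,0,0,0,0],[0,0,0,0,0,0],[0,0,0,0,0,0],[0,0,0,0,0,0],[0,0,0,0,0,0],[0,0,0,0,0,0],[0,0,0,0,0,0],[0,0,0,0,0,0],[0,0,0,0,0,0]]}}

```text
time_s: 8.35
eef_pos: [486.8, -63.5, 53.4]
ee_rot: [0.002, 0.814, 0.581, -0.003]
force: [-14.5, -30.2, 3.7]
grip_width: -0.003
```

```bash
python3 - <<'E'
from h import *
import cv2
s=ctrl.sense();print(s['eef_pos'],s['force'],s['time_s'])
par=eyes.camera_params('wrist');im=eyes.capture('wrist')
q=[490.2,-50.5,-.335]
for t,col in((.06,(0,255,0)),(.055,(0,0,255))):
    y=-59.4+1000*t
    for L in([[-25,y,85],[25,y,85],[25,y+8,85],[-25,y+8,85]],[[-13,y+9,66],[13,y+9,66],[13,y+33,66],[-13,y+33,66]]):
        p=proj('wrist',W(q,L),par).round().astype(int);cv2.polylines(im,[p],True,col,1)
cv2.imwrite('pics/w4.png',im)
E
```

```text
[486.78195514 -63.54116625  53.43123883] [-14.47734369 -30.15921568   3.6775715 ] 8.35
```

View pics/w4.png

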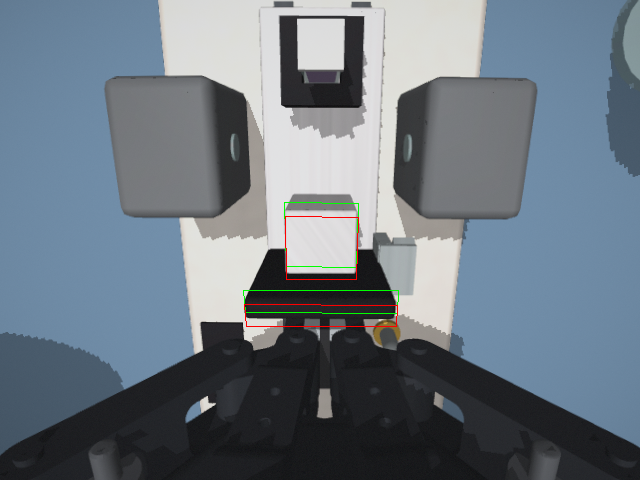

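```bash
cat > rel.py <<'E'
from h import *
import cv2,sys
def uny(par,u,z,q=[490.2,-50.5,-.335]):
    r=least_squares(lambda v:(proj('wrist',W(q,[[v[0],v[1],z]]),par)-u).ravel(),[0,0]).x
    return r.round(1)
E
python3 - <<'E'
from rel import *
par=eyes.camera_params('wrist')
print('lamp back/front',uny(par,[150,76],75),uny(par,[160,216],75),uny(par,[490,78],75),uny(par,[480,218],75))
print('buttress',uny(par,[322,209],66),uny(par,[322,273],66))
print('plate front top',uny(par,[320,318],85))
E
python3 - <<'E'
import cv2
a=cv2.imread('pics/w4.png')[150:350,220:440];cv2.imwrite('pics/w4z.png',cv2.resize(a,None,fx=3,fy=3,interpolation=2))
E
```

```text
lamp back/front [-51.8  74. ] [-53.7  30.6] [51.1 73.8] [53.  30.4]
buttress [ 0.3 31.3] [0.3 7.1]
plate front top [-0.2 -1.4]
```

View pics/w4z.png

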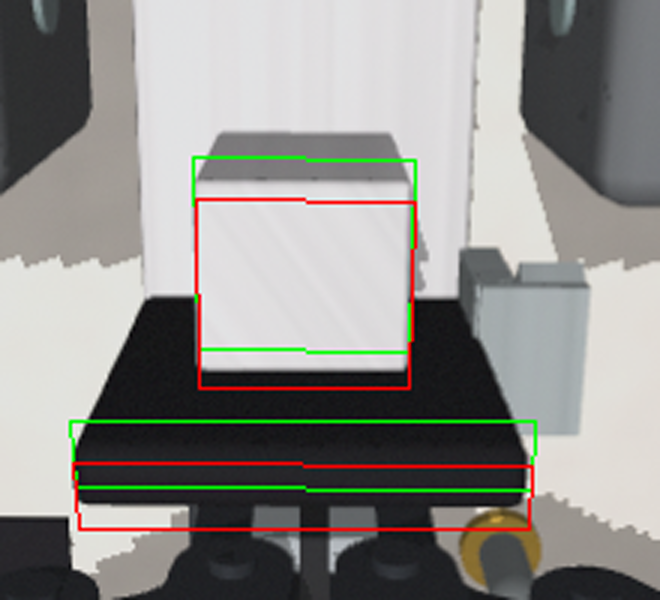

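```bash
python3 - <<'E'
from rel import *
par=eyes.camera_params('wrist');s=ctrl.sense();print(s['eef_pos'],s['force'],s['time_s'])
import copy
def shifted(T):
    p=copy.deepcopy(par);M=p['camera_from_world'];C=-M[:3,:3].T@M[:3,3]+(np.array(T)-s['eef_pos']);M[:3,3]=-M[:3,:3]@C;return p
p2=shifted([459.19,-143.94,54.06])
print('w2 buttress',uny(p2,[320,138],66),uny(p2,[320,206],66),'deck edge',uny(p2,[320,326],20),'plate front',uny(p2,[320,244],85), 'pin', uny(p2,[401,171],40))
p3=shifted([485.55,-66.99,53.4])
print('w3 buttress',uny(p3,[320,209],66),uny(p3,[320,272],66),'lamps',uny(p3,[150,64],75),uny(p3,[160,205],75),'pl',uny(p3,[320,316],85))
E
```

```text
[486.78923385 -63.53221617  53.44983923] [-13.95578661 -28.92873089   2.65452376] 8.4
w2 buttress [ -0.1 -29.4] [ -0.1 -52.8] deck edge [  -0.6 -126.3] plate front [  0.2 -61. ] pin [ 33.2 -43.1]
w3 buttress [-0.5 27.6] [-0.4  3.8] lamps [-51.4  73.7] [-53.2  30.7] pl [-0.2 -4.3]
```

{"name": "move_arm", "arguments": {"deltas": [[0,0,0,0,0,0],[0,0,0,0,0,0],[0,0,0,0,0,0],[-1,0,0,0,0,0],[-2,0,0,0,0,0],[-2,0,0,0,0,0],[-2,0,0,0,0,0],[-1.5,0,0,0,0,0],[-1,0,0,0,0,0],[0,0,0,0,0,0]]}}

```text
time_s: 9.4
eef_pos: [456.8, -150.2, 53.3]
ee_rot: [0.0, 0.815, 0.58, 0.0]
force: [-0.4, 0.3, 0.1]
grip_width: 0.0
```

```bash
python3 - <<'E'
from h import *
import cv2
s=ctrl.sense();print(s['eef_pos'],s['force'])
cv2.imwrite('pics/w5.png',eyes.capture('wrist'))
E
```

```text
[ 456.77356918 -150.17158157   53.29813048] [-0.36754271  0.27709284  0.05608692]
```

View pics/w5.png

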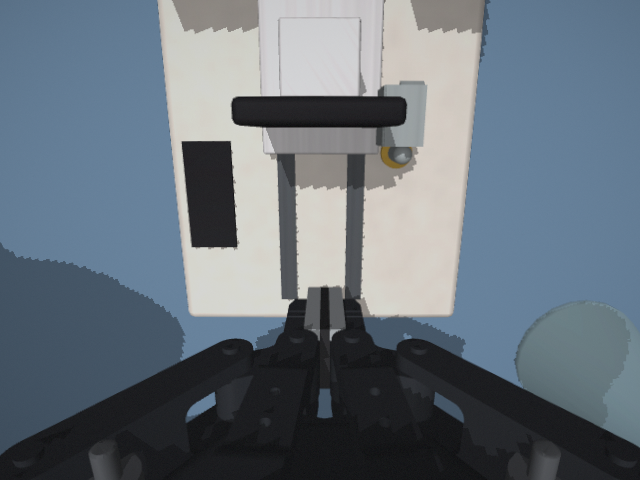

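The tooth at (405,115) now sits against the raised pin at (400,155), so the carriage is latched. The fingers are clear of it. I'll raise the arm and check again.

{"name": "move_arm", "arguments": {"deltas": [[0,0,-1,0,0,0],[0,0,-2,0,0,0],[0,0,-3,0,0,0],[0,0,-3,0,0,0],[0,0,-3,0,0,0],[0,0,-3,0,0,0],[0,0,-2,0,0,0],[0,0,-1,0,0,0],[0,0,0,0,0,0],[0,0,0,0,0,0]]}}

```text
time_s: 10.45
eef_pos: [456.6, -149.1, 232.5]
ee_rot: [-0.001, 0.814, 0.581, -0.0]
force: [0.4, -0.4, 0.5]
grip_width: 0.001
```

```bash
python3 - <<'E'
from rel import *
par=eyes.camera_params('wrist');im=eyes.capture('wrist');q=[490.2,-50.5,-.335]
cv2.imwrite('pics/w6.png',im)
y=-59.4+30
p=proj('wrist',W(q,[[-25,y,85],[25,y,85],[25,y+8,85],[-25,y+8,85]]),par).round().astype(int);print(p)
cv2.imwrite('pics/side6.png',eyes.capture('side'));print(ctrl.sense()['time_s'])
E
```

```text
[[290 127]
 [357 127]
 [358 115]
 [290 115]]
10.55
```

View pics/w6.png

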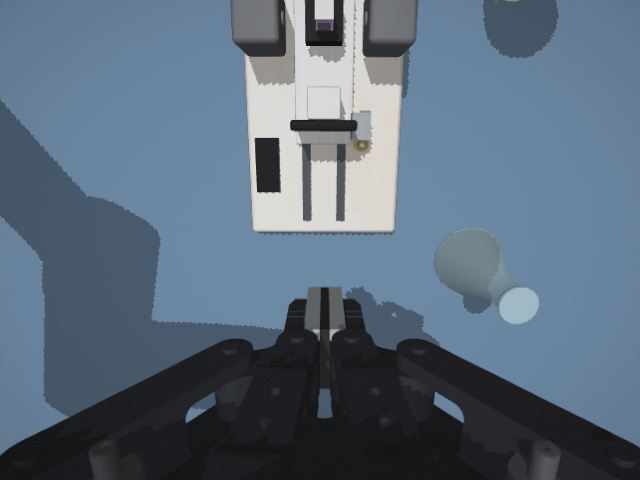

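View pics/side6.png

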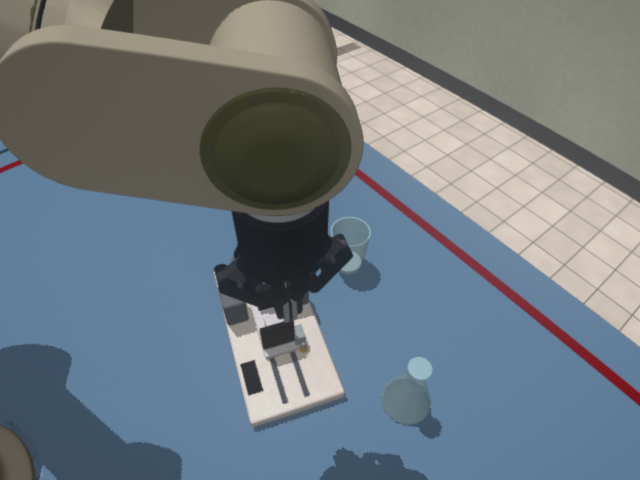

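The plate top edge is at rows 120–131 in the wrist picture, with its front edge a few pixels (about 3 mm) from the 30 mm latch prediction. The tooth is against the pin. The cuvette is upright in its pocket, and the beaker and flask stand where they were.

```bash
python3 -c "
from rig import order
print(order.finish_job())"
```

```text
the job is handed in; nothing more can be done
None
```

The carriage was pushed fully in, held against its end stop, then released. It sprang back and caught on the stop pin, and I handed the job in at about 10.6 s.

- **Push:** I used the closed fingers on the face of the upright plate only. At the end the force rose to about 33 N. The pictures put the travel at 59.6 mm by the plate and 60.3 mm by the block behind it, so it was at the stop.
- **Hold:** The arm held there for at least 1.3 s, then drew back and rose clear.
- **Last checks:** The wrist picture shows the carriage's tooth against the raised pin, and the cuvette upright in its pocket. The beaker and flask look unmoved. The measured force is back to about zero and the arm is touching nothing.
- **Disagreements:** My first overlay at the end stop read about 57 mm. I put the gap down to a 2–4 mm calibration offset, since measuring from the start position in the same camera gave 60 mm. The latched plate also sat about 3 mm off the predicted 30 mm position, so the latch is confirmed mainly by seeing the tooth against the pin.
- **Not checked:** The arm hid the reagent bottle in the last side picture. No move came near it.

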